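# Fit the slotted sprocket onto the keyed hub

## Task

Two sprockets lie on the bench beside a keyed hub that is screwed down upright. Take the one with the slotted bore, turn it so that its wide slot meets the hub's wide key, and slide it down until it sits fully home on the hub's flange; then let go of it. Leave the other sprocket, the one with the small plain round bore, where it lies.

Things in the scene. Friction and masses are not known exactly. Their poses are not given: they have to be found in the camera images.
- hub: Keyed hub fixed upright: plywood base 120x120x15 mm, dark barrel, flange of diameter 88 whose flat top (the seat) is 48 mm above the bench, and a shaft of diameter 26, straight for 34 mm above the seat, then tapering to 10 at its tip, 98 mm above the bench. Origin on the axis at bench height, z up, +x along the wide key; at the start +x points towards the robot within 25 degrees.
- seat (a point): Centre of the hub's seat, on the axis 48 mm above the bench; axes as the hub's. Two keys stand on the seat beside the shaft, 16 mm tall, reaching 23 mm from the axis: the wide (master) key, 18 mm wide, on the +x side and a narrow one, 5 mm wide, on the -x side. The wide key does not enter the narrow slot. Slots over keys leave about 4 mm of play sideways and 10 degrees in turning.
- sprocket: Sprocket to fit: steel, 0.35 kg, flat, boss up. Disc 102 mm over the teeth, 10 thick; boss 10 to 44 mm above the underside, gripped from above by two flats facing +y and -y, 56 apart, 20 wide. Through bore 36; slots out to 29 from the axis: 28 wide at +x, 14 wide at -x. Origin on the axis at the underside, z up; +x starts towards the robot within 63 degrees. Home: origin at the seat, +x as the hub's.
- idler: Sprocket to leave alone: same steel, toothed disc and boss height, but the boss is round, 56 mm across, with a plain round bore of diameter 20 mm and no slots; it does not fit the hub. Origin on the axis at the underside, z up. The two sprockets lie one to the left and one to the right of the hub, either way round.
There are look-alikes about, which are no part of the job. What is shaped like the hub but red is not meant.

How it is judged:
By the outcome, as a careful person would: the job done as asked, in the order asked, and still so for the second after the job is handed in, with the robot touching nothing.
It also fails if it takes over 35 s, if anything falls off the work surface, if the arm or the gripper's body presses on something with over 40 N, if the wrist force passes 120 N, or if a joint passes its speed limit or range.

## Robot

A 6-joint arm with a two-finger parallel gripper is mounted at the origin on a cart in front of the work surface, level with it; the furniture and walls round the work are solid. World frame = base frame: x ahead of the robot, y to its left, z up, the work surface at z = 0. Lengths are in m, angles in rad, forces in N, time in s.
With the tool pointing down it reaches from about 0.275 to 0.775 m from the base axis. Payload 14.6 kg.
Tool frame: the origin (TCP) lies on the centre line of the jaws, within the pads' length; the fingertips stand 17 mm ahead of it and the grasp point (between the pads) lies 2 mm behind it (r.nose_length is the distance from the TCP to the fingertips, in m); z points along the fingers, y is the line along which they close (so a half turn about z gives the same grasp; the last joint's range is limited). The gripper opens to 85 mm and grips with 20 to 120 N. Pads are 22 mm wide; open, the fingers measure 114 mm over their backs; the gripper's body (76 mm by 85 mm) begins 54 mm behind the grasp point. The pads swing forward as they close: fully open they stand 13 mm farther back than shut.
Start: joints at [1.024, 0.263, -0.048, 1.259, 0, 1.415], TCP at [0.2, 0.485, 0.227] pointing down, gripper open.
Joint ranges: [-2.65, 2.65], [-0.89, 1.7], [-1.18, 1.37], [-2.13, 2.11], [-1.35, 1.29], [-3.14, 3.14]. Speed limits (rad/s): [1.89, 1.89, 2.57, 2.79, 3.14, 3.14].

## Interface

Orientations are given as a unit quaternion [x, y, z, w].
In Python, from workcell import r, snapshot, camera_params, boxes_of gives the robot as it stands.
- The arm moves only by the shell command python3 -m jog 'ROWS' [OPENING] [FORCE]. ROWS is JSON, a list of rows, each a list of 4 numbers: the shift along the tool's x, y, z in m, then the turn about the tool's z in rad. In form: [[tx, ty, tz, twist], ...]. A call has 1 to 5 rows; each row shifts and turns the commanded pose from where the row before left it, along the tool's axes as they then stand; what a row does not reach is not made up. A row lasts 1/8 s, in which the tool goes at most 62.5 mm and 10.7 degrees, less where a joint would pass 70% of its speed; a pose out of reach is approached as far as the arm can. A call with a gripper value outside its range is refused whole. OPENING is the closure, from 0 (fully open) to 1 (shut), set as the call begins (- or left out, the last holds). The fingers move at their own pace and stop on an object; FORCE is the grip in N (left out, the last holds). Time passes only in rows, so rows that do not move let the fingers close. It gives the time, the measured TCP pose, the force, the opening and the grip force at its end, in the units of the state.
- r.state(): the state, without advancing time (a new reading comes with each control period).
- snapshot(name): name is "side" or "top" or "wrist"; returns (picture, depth): 480x640x3 uint8, red, green, blue; 480x640 float32, m along the optical axis (not along the pixel's ray), 0 where there is no reading.
- camera_params(name): a dict with "vertical_fov" (degrees; the focal length in pixels is half the picture's height over the tangent of half this angle, whatever the lens; pixels are square), "cx", "cy" (the principal point, pixels), "world_to_cam" (4x4, takes a point from world to camera coordinates). Camera axes: x right, y down, z forward; pixel columns grow to the right and rows downward; lengths in m; the calibration is good to about 2 mm. A picture is of the moment at which its call begins: read the wrist's pose just before it. camera_params takes no time and is no camera call; for the wrist camera it gives the pose at the moment of the call.
- r.finish_job(): hands the job in; it is judged then, once.
Trained networks look in the newest picture that a camera, given by its name, has taken for a name from the list of things; names that differ only in an ending like _2 or _b are one class to them, and where a whole thing is asked for, a point or a joint stands for the part that bears it (a point fixed in the world has none). Each returns a list of dicts, best first, with "confidence" (0 to 1); they miss things now and then, are a little off and sometimes report something else, mostly with a low value. They report only what shows in the picture. A call takes as long as a camera call. They do not tell look-alikes from the thing itself.
- boxes_of(query, camera): "point" ([column, row] in pixels, amid what is visible of it).
The state is a dict: "clock": time; "joints": joint angles; "qvel": joint speeds; "tau": joint torques, N m; "eef_pos": TCP position; "tool_rot": TCP orientation; "ft_force": force on the tool from outside, world axes, zero at the start; "moment": the same for the moment, N m; "finger_gap": opening from 0.0 (shut) to 1.0 (fully open); "finger_force": force on a finger pad.
Only numpy, scipy, OpenCV 4.12 (cv2) and the standard library are available. Lean on these libraries where they do the work, as an engineer would, in place of code of your own. Each camera call takes 0.05 s, during which the arm holds its last target. There are 200 camera calls.

## Working session

There is one attempt and no reset: what is moved stays moved. The work goes in short steps, Python scripts to look and compute and a shell command to move; the robot and the scene stay as the last step left them, time stands still between calls to the robot, and variables do not carry over. Pictures are saved under pics/ and viewed, at most 10 in all, crops included, and the job is handed in when it is done.

```bash
mkdir -p pics; ls; cat > h.py <<'E'
import numpy as np,cv2
from workcell import r,snapshot,camera_params,boxes_of
def cloud(name):
    p=camera_params(name); im,d=snapshot(name)
    f=240/np.tan(np.radians(p["vertical_fov"])/2)
    v,u=np.mgrid[:480,:640]
    c=np.stack([(u-p["cx"])*d/f,(v-p["cy"])*d/f,d],-1)
    T=np.linalg.inv(np.array(p["world_to_cam"]))
    w=c@T[:3,:3].T+T[:3,3]; w[d==0]=np.nan
    return im,d,w
E
python3 - <<'E'
from h import *
for n in ["top","side"]:
    im,d,w=cloud(n); cv2.imwrite(f"pics/{n}0.png",im[:,:,::-1]); np.savez(f"{n}0.npz",w=w,im=im)
    for q in ["hub","sprocket","idler"]:
        for b in boxes_of(q,n):
            c,rw=map(int,b["point"]); print(n,q,b,w[rw,c].round(3))
s=r.state();print(s)
E
```

```text
pics
top hub {'point': [320.0, 218.6], 'confidence': 0.83} [ 0.569 -0.029  0.054]
top sprocket {'point': [166.3, 277.7], 'confidence': 0.58} [0.458 0.314 0.002]
top idler {'point': [403.2, 243.6], 'confidence': 0.97} [ 0.511 -0.205  0.043]
side hub {'point': [294.9, 305.4], 'confidence': 0.67} [0.553 0.203 0.043]
side hub {'point': [292.7, 250.8], 'confidence': 0.6} [ 0.582 -0.005  0.033]
side sprocket {'point': [348.0, 366.1], 'confidence': 0.81} [0.465 0.33  0.033]
side idler {'point': [331.7, 218.4], 'confidence': 0.67} [ 0.516 -0.185  0.027]
{'clock': 0.4, 'joints': array([ 1.02371798e+00,  2.63176006e-01, -4.83895638e-02,  1.25941318e+00,
       -8.53349425e-06,  1.41546765e+00]), 'qvel': array([ 2.79200633e-03, -5.46646945e-04,  7.81724923e-05,  7.98116881e-04,
        2.28088956e-04,  6.77137601e-04]), 'tau': array([-1.05487201e-03, -6.36876869e+01,  3.84458292e+01,  3.38038073e-03,
       -3.24243501e-05, -1.70872715e-05]), 'eef_pos': array([0.20044741, 0.48518269, 0.22680595]), 'tool_rot': array([ 1.94624715e-01,  9.80877776e-01, -8.71128967e-05, -2.73734298e-05]), 'ft_force': array([-0.01294539,  0.76090999,  0.14420547]), 'moment': array([ 0.04080797, -0.00986484, -0.00889479]), 'finger_force': 0.0, 'finger_gap': 0.9973727196245488}
```

View pics/top0.png

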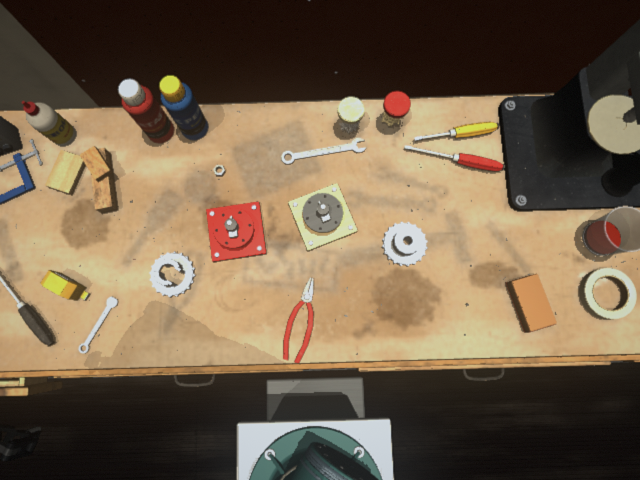

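View pics/side0.png

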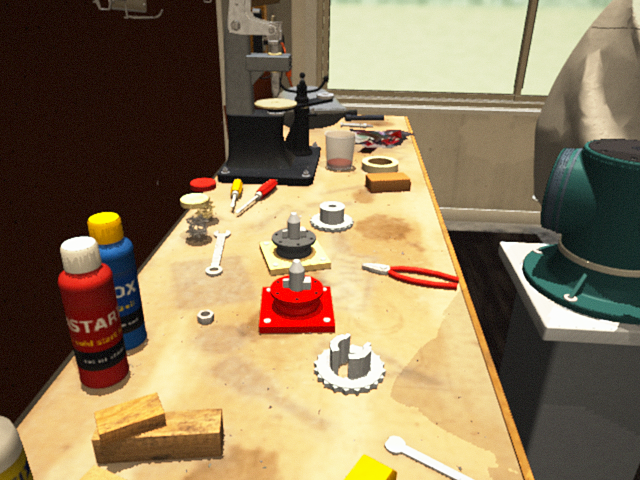

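The top picture shows four candidates:
- Slotted sprocket at (172,273). Its boss is broken by slots, so it fits the description.
- Idler at (404,244), with a round boss and small bore.
- Hub at (322,215), with a plywood base and dark flange. This is the one meant.
- Red look-alike at (236,232), not meant.

Next I'll take a combined enlarged crop and a first measurement.

```bash
python3 - <<'E'
from h import *
z=np.load("top0.npz");w=z["w"];im=z["im"]
a=cv2.resize(im[243:303,142:202],(400,400),interpolation=cv2.INTER_CUBIC);b=cv2.resize(im[185:245,292:352],(400,400),interpolation=cv2.INTER_CUBIC)
cv2.imwrite("pics/crop0.png",np.hstack([a,b])[:,:,::-1])
def rep(n,c,R,lo,hi):
    p=w.reshape(-1,3);m=(np.hypot(p[:,0]-c[0],p[:,1]-c[1])<R)&(p[:,2]>lo)&(p[:,2]<hi);q=p[m]
    (x,y),rad=cv2.minEnclosingCircle((q[:,:2]*1000).astype(np.float32)); print(n,len(q),q.mean(0).round(4),"circ",round(x),round(y),round(rad))
c=(0.46,0.32)
rep("disc",c,.075,.006,.014);rep("boss",c,.06,.036,.05)
c=(.575,-.02)
rep("seat",c,.07,.044,.052);rep("shaft",c,.05,.07,.11);rep("base",c,.1,.011,.02);rep("keys",c,.045,.057,.068)
E
```

```text
disc 860 [0.4622 0.2958 0.0104] circ 468 319 72
boss 236 [0.464  0.3004 0.0442] circ 463 299 29
seat 993 [ 0.5818 -0.0347  0.0487] circ 583 -35 44
shaft 131 [ 0.5796 -0.0344  0.0887] circ 582 -35 13
base 1522 [ 0.5745 -0.0342  0.0158] circ 583 -35 84
keys 60 [ 0.5701 -0.0383  0.0638] circ 582 -36 22
```

View pics/crop0.png

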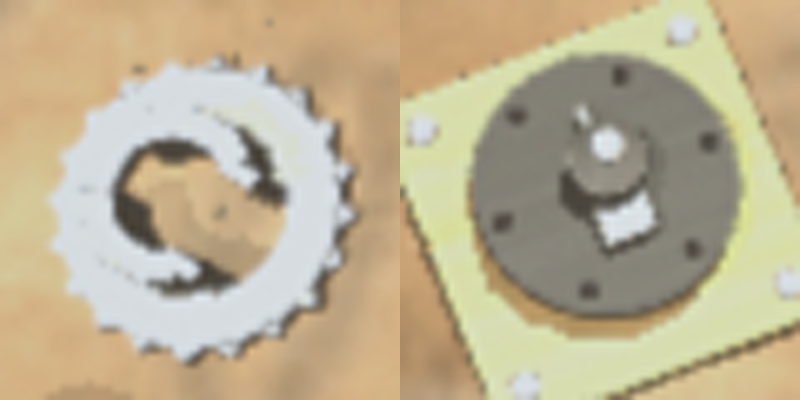

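Left crop: slotted bore with the wide slot opening towards the lower right. Right crop: grey hub with the wide white key at (627,220), pointing towards the robot. Both confirmed, so I'll go above the sprocket.

```bash
python3 -m jog '[[-0.060,-0.0142,0,0],[-0.060,-0.0142,0,0],[-0.060,-0.0142,0,0],[-0.060,-0.0142,0,0],[-0.060,-0.0142,0,0]]' 0 ; python3 -m jog '[[0,0,0,0],[0,0,0,0]]'
cat > m.py <<'E'
from h import *
import sys
st=r.state();print(st["clock"],st["eef_pos"].round(4),st["tool_rot"].round(4))
im,d,w=cloud("wrist");cv2.imwrite(f"pics/{sys.argv[1]}.png",im[:,:,::-1]);np.savez("wrist.npz",w=w,im=im)
E
python3 m.py w1
```

```text
clock: 1.02
eef_pos: [0.4521, 0.3036, 0.227]
tool_rot: [0.195, 0.981, 0.0, 0.0]
ft_force: [0.4, 0.6, 0.5]
finger_gap: 1.0
finger_force: 0.0
clock: 1.27
eef_pos: [0.4504, 0.305, 0.2268]
tool_rot: [0.195, 0.981, -0.0, -0.0]
ft_force: [-0.4, 0.2, -0.2]
finger_gap: 0.997
finger_force: 0.0
1.275 [0.4504 0.305  0.2268] [ 1.949e-01  9.808e-01 -1.000e-04 -2.000e-04]
```

View pics/w1.png

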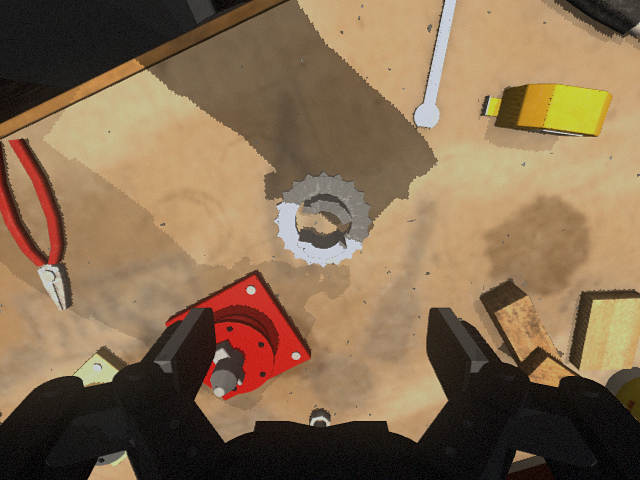

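The sprocket is at (323,220) with the slots visible. I'll get its centre and slot directions from the depth.

```bash
cat > ang.py <<'E'
from h import *
z=np.load("wrist.npz");p=z["w"].reshape(-1,3)
def near(c,R):return p[np.hypot(p[:,0]-c[0],p[:,1]-c[1])<R]
q=near((.463,.299),.062)
for lo,hi in((.006,.016),(.036,.05)):
    t=q[(q[:,2]>lo)&(q[:,2]<hi)];print(len(t),cv2.minEnclosingCircle((t[:,:2]*1000).astype(np.float32)),t[:,2].mean())
c=np.array(cv2.minEnclosingCircle((t[:,:2]*1000).astype(np.float32))[0])/1000
rel=t[:,:2]-c; rr=np.hypot(*rel.T);a=np.degrees(np.arctan2(rel[:,1],rel[:,0]))%360
print([ (int(10*i),int(n)) for i,n in enumerate(np.histogram(a[rr>.019],np.arange(0,361,10))[0])])
print([ (int(10*i),round(float(rr[(a//10==i)].max(initial=0)*1000),1)) for i in range(36)])
g=(rel*1000*5)[:, :]; m=np.zeros((400,400),np.uint8)
for x,y in g: cv2.circle(m,(int(200-y),int(200-x)),3,255,-1)
im=z["im"]; crop=cv2.resize(im[165:275,265:375],(400,400),interpolation=cv2.INTER_CUBIC)[:,:,::-1]
cv2.imwrite("pics/ang.png",np.hstack([crop,cv2.merge([m,m,m])]))
E
python3 ang.py
```

```text
3947 ((463.61810302734375, 302.15631103515625), 50.76923751831055) 0.009484522506101524
1200 ((463.7665710449219, 301.9422302246094), 29.411291122436523) 0.04300636574325074
[(0, 38), (10, 37), (20, 40), (30, 18), (40, 0), (50, 0), (60, 0), (70, 0), (80, 21), (90, 44), (100, 44), (110, 47), (120, 50), (130, 55), (140, 51), (150, 53), (160, 54), (170, 50), (180, 43), (190, 44), (200, 9), (210, 0), (220, 0), (230, 0), (240, 0), (250, 0), (260, 0), (270, 31), (280, 43), (290, 38), (300, 40), (310, 42), (320, 38), (330, 40), (340, 43), (350, 38)]
[(0, 27.8), (10, 28.2), (20, 28.3), (30, 27.9), (40, 0.0), (50, 0.0), (60, 0.0), (70, 0.0), (80, 28.0), (90, 27.9), (100, 28.0), (110, 28.3), (120, 29.3), (130, 29.2), (140, 28.2), (150, 28.3), (160, 29.4), (170, 27.9), (180, 28.0), (190, 29.4), (200, 27.2), (210, 0.0), (220, 0.0), (230, 0.0), (240, 0.0), (250, 0.0), (260, 0.0), (270, 29.0), (280, 28.6), (290, 27.9), (300, 28.4), (310, 29.4), (320, 27.8), (330, 28.2), (340, 29.4), (350, 28.1)]
```

View pics/ang.png

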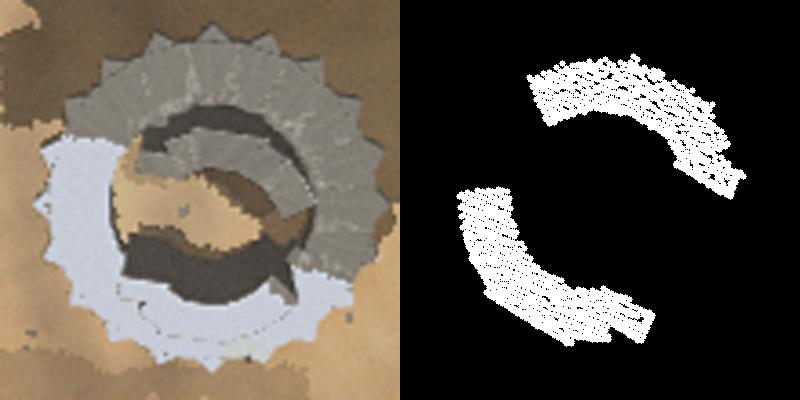

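```bash
python3 -m jog '[[-0.0135,0.0024,0,-0.171],[0,0,0,-0.171],[0,0,0.015,-0.171],[0,0,0.02,-0.171],[0,0,0.02,-0.171]]' 0; python3 -m jog '[[0,0,0.02,-0.171],[0,0,0.02,-0.171],[0,0,0.02,-0.171],[0,0,0,0],[0,0,0,0]]'
python3 m.py w2; python3 ang.py; python3 - <<'E'
from h import *
print(r.nose_length)
p=np.concatenate([np.load(f"{n}0.npz")["w"].reshape(-1,3) for n in ("top",)])
c=np.array([.583,-.035]);rel=p[:,:2]-c;rr=np.hypot(*rel.T)
a=np.degrees(np.arctan2(rel[:,1],rel[:,0]))%360
m=(p[:,2]>.055)&(p[:,2]<.068)&(rr<.03)&(rr>.012)
print(np.histogram(a[m],np.arange(0,361,15))[0])
k=m&(abs(a-195)<50);print("key",k.sum(),p[k].mean(0),a[k].mean())
b=p[(p[:,2]>.011)&(p[:,2]<.02)&(rr<.087)]
print("base",cv2.minAreaRect((b[:,:2]*1000).astype(np.float32)))
E
```

```text
clock: 1.95
eef_pos: [0.4629, 0.3033, 0.1716]
tool_rot: [-0.233, 0.972, 0.0, 0.0]
ft_force: [0.6, -0.6, -0.5]
finger_gap: 0.999
finger_force: 0.0
clock: 2.58
eef_pos: [0.4638, 0.3028, 0.1128]
tool_rot: [-0.468, 0.884, -0.0, 0.0]
ft_force: [0.2, 0.9, -0.1]
finger_gap: 0.998
finger_force: 0.0
2.575 [0.4638 0.3028 0.1128] [-4.677e-01  8.839e-01 -0.000e+00  5.000e-04]
7477 ((463.935546875, 302.2635803222656), 50.996734619140625) 0.009452863355322614
2532 ((463.59893798828125, 301.5673828125), 29.43387222290039) 0.04310518176885686
[(0, 89), (10, 88), (20, 87), (30, 24), (40, 0), (50, 0), (60, 0), (70, 0), (80, 52), (90, 88), (100, 85), (110, 87), (120, 89), (130, 94), (140, 86), (150, 89), (160, 109), (170, 94), (180, 90), (190, 100), (200, 32), (210, 0), (220, 0), (230, 0), (240, 0), (250, 0), (260, 0), (270, 67), (280, 93), (290, 96), (300, 100), (310, 102), (320, 86), (330, 90), (340, 102), (350, 85)]
[(0, 28.0), (10, 28.7), (20, 28.8), (30, 28.2), (40, 0.0), (50, 0.0), (60, 0.0), (70, 0.0), (80, 28.4), (90, 28.7), (100, 28.1), (110, 28.3), (120, 28.8), (130, 29.4), (140, 27.6), (150, 27.9), (160, 29.3), (170, 27.8), (180, 27.9), (190, 29.1), (200, 27.7), (210, 0.0), (220, 0.0), (230, 0.0), (240, 0.0), (250, 0.0), (260, 0.0), (270, 28.6), (280, 29.3), (290, 27.9), (300, 29.3), (310, 29.4), (320, 27.9), (330, 28.1), (340, 29.4), (350, 28.3)]
0.017
[ 0  5  0  0  0  0  0  3  2  1  2  8 13 14 12  4  0  0  0  0  0  0  0  0]
key 53 [ 0.56632638 -0.04051196  0.06360114] 198.2668657433294
base ((582.8598022460938, -34.78303527832031), (121.3365478515625, 120.33092498779297), 20.233945846557617)
```

Hub axis is (0.583, -0.035) with yaw 200°. The sprocket is at (0.464, 0.302) with yaw about 236.5°, and the tool is aligned. Next: descend and grip.

```bash
python3 -m jog '[[0,0,0.03,0],[0,0,0.025,0],[0,0,0.015,0],[0,0,0.010,0],[0,0,0,0]]' 0; python3 -m jog '[[0,0,0,0],[0,0,0,0],[0,0,0,0],[0,0,0,0],[0,0,0,0]]' 1 70
```

```text
clock: 3.25
eef_pos: [0.464, 0.3021, 0.0318]
tool_rot: [-0.469, 0.883, -0.0, -0.0]
ft_force: [0.5, -0.6, -0.6]
finger_gap: 0.999
finger_force: 0.0
clock: 3.88
eef_pos: [0.4645, 0.3023, 0.0332]
tool_rot: [-0.469, 0.883, -0.0, 0.001]
ft_force: [-3.8, -1.5, 13.2]
finger_gap: 0.617
finger_force: 70.4
```

```bash
python3 -m jog '[[0,0,-0.01,0],[0,0,-0.03,0],[0,0,-0.04,0],[0,0,-0.04,0],[0,0,-0.03,0]]'; python3 -m jog '[[0,0,0,0],[0,0,0,0]]'; python3 m.py w3; python3 - <<'E'
from h import *
s=r.state();im,d,w=cloud("side");p=w.reshape(-1,3);t=s["eef_pos"]
q=p[(np.hypot(p[:,0]-t[0],p[:,1]-t[1])<.06)&(p[:,2]<t[2]+.02)]
print(t,np.histogram(q[:,2]-t[2],np.arange(-.06,.021,.005)))
p=np.load("wrist.npz")["w"].reshape(-1,3)
q=p[(np.hypot(p[:,0]-t[0],p[:,1]-t[1])<.07)&(abs(p[:,2]-t[2]+.022)<.012)]
print("disc",q[:,2].mean()-t[2],cv2.minEnclosingCircle((q[:,:2]*1000).astype(np.float32)),len(q))
E
```

```text
clock: 4.5
eef_pos: [0.464, 0.3021, 0.184]
tool_rot: [-0.469, 0.883, -0.0, 0.001]
ft_force: [0.4, 0.2, -5.0]
finger_gap: 0.614
finger_force: 74.5
clock: 4.75
eef_pos: [0.4635, 0.3019, 0.1808]
tool_rot: [-0.469, 0.883, 0.0, -0.001]
ft_force: [0.8, -0.4, -4.7]
finger_gap: 0.612
finger_force: 74.5
4.75 [0.4635 0.3019 0.1808] [-4.689e-01  8.832e-01  0.000e+00 -7.000e-04]
[0.46336258 0.30181242 0.18049438] (array([   0,    0,    0,    0,    0,  144,  379, 1204,  154,  162,  168,
        158,  160,  168,  257,  116]), array([-6.00000000e-02, -5.50000000e-02, -5.00000000e-02, -4.50000000e-02,
       -4.00000000e-02, -3.50000000e-02, -3.00000000e-02, -2.50000000e-02,
       -2.00000000e-02, -1.50000000e-02, -1.00000000e-02, -5.00000000e-03,
       -2.77555756e-17,  5.00000000e-03,  1.00000000e-02,  1.50000000e-02,
        2.00000000e-02]))
disc -0.02358902930769946 ((462.1179504394531, 301.8443298339844), 51.034156799316406) 13460
```

View pics/w3.png

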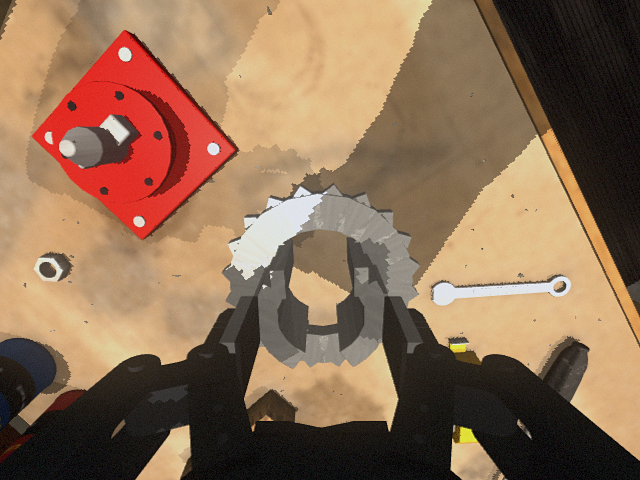

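The picture shows the sprocket held squarely, with the wide slot at the top (320,210), which is tool +x. The red hub is at upper left, clear of the sprocket. Next I'll carry it over to the hub.

```bash
python3 -m jog '[[0.0265,-0.036,0,0],[0.0265,-0.036,0,0],[0.0265,-0.036,0,0],[0.0265,-0.036,0,0],[0.0265,-0.036,0,0]]'; python3 -m jog '[[0.0265,-0.036,0,0],[0.0265,-0.036,0,0],[0.0265,-0.036,0,0],[0,0,0,0.156],[0,0,0,0.156]]';python3 -m jog '[[0,0,0,0.156],[0,0,0,0.155],[0,0,0,0],[0,0,0,0],[0,0,0,0]]'
python3 m.py w4; python3 - <<'E'
from h import *
s=r.state();t=s["eef_pos"];x,y=s["tool_rot"][:2];yaw=2*np.arctan2(y,x);ex=np.array([np.cos(yaw),np.sin(yaw)]);ey=np.array([ex[1],-ex[0]])
p=np.load("wrist.npz")["w"].reshape(-1,3)
rel=p[:,:2]-t[:2]
q=p[(np.hypot(*rel.T)<.07)&(abs(p[:,2]-t[2]+.022)<.01)]
print("disc",cv2.minEnclosingCircle((q[:,:2]*1000).astype(np.float32)))
pl=np.linalg.lstsq(np.c_[(q[:,:2]-t[:2])@np.c_[ex,ey],np.ones(len(q))],q[:,2]-t[2],rcond=None)[0];print("plane",pl)
n=p[(p[:,2]>.085)&(p[:,2]<.105)&(np.hypot(p[:,0]-.583,p[:,1]+.035)<.03)];print("shaft",len(n),n.mean(0) if len(n) else "")
d=np.array([.583,-.035])-t[:2];print("yaw",np.degrees(yaw)%360,"to go",d@ex,d@ey)
E
```

```text
clock: 5.48
eef_pos: [0.5388, 0.0901, 0.1808]
tool_rot: [-0.469, 0.883, 0.0, -0.001]
ft_force: [0.5, 0.8, -4.5]
finger_gap: 0.61
finger_force: 74.6
clock: 6.1
eef_pos: [0.5834, -0.0354, 0.1805]
tool_rot: [-0.323, 0.946, 0.001, -0.001]
ft_force: [-0.1, -0.1, -4.3]
finger_gap: 0.611
finger_force: 74.8
clock: 6.72
eef_pos: [0.5838, -0.0348, 0.1817]
tool_rot: [-0.177, 0.984, 0.0, -0.0]
ft_force: [-0.4, -0.2, -4.7]
finger_gap: 0.615
finger_force: 74.8
6.725 [ 0.5838 -0.0348  0.1817] [-1.766e-01  9.843e-01  1.000e-04 -2.000e-04]
disc ((582.2755126953125, -34.707759857177734), 51.008941650390625)
plane [-0.00780669  0.00080457 -0.02383934]
shaft 734 [ 0.5808855  -0.03309144  0.09226044]
yaw 200.32180895028452 to go 0.0007954171180106956 0.00010561540979134776
```

View pics/w4.png

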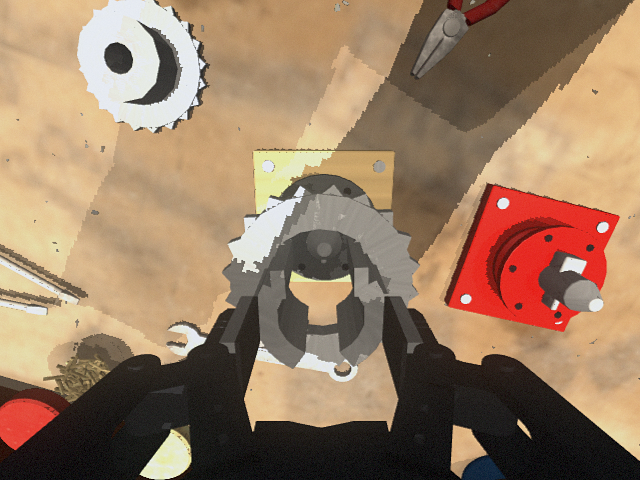

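The hub base is square in the picture, so the yaw is aligned. The disc centre (582.3, -34.7 mm) matches the hub axis (582.9, -34.8 mm). Now lowering.

```bash
python3 -m jog '[[0,0,0.025,0],[0,0,0.025,0],[0,0,0.02,0],[0,0,0.01,0],[0,0,0,0]]'; python3 -m jog '[[0,0,0.004,0],[0,0,0.004,0],[0,0,0.004,0],[0,0,0,0]]'
```

```text
clock: 7.4
eef_pos: [0.5837, -0.0348, 0.1017]
tool_rot: [-0.176, 0.984, 0.0, -0.0]
ft_force: [0.7, -1.1, -3.9]
finger_gap: 0.613
finger_force: 74.8
clock: 7.9
eef_pos: [0.5837, -0.0348, 0.0896]
tool_rot: [-0.176, 0.984, 0.0, -0.0]
ft_force: [-0.0, -0.1, -4.0]
finger_gap: 0.61
finger_force: 74.8
```

Underside is at about 56 mm, past the key tops, with no contact force. Continuing to the seat.

```bash
python3 -m jog '[[0,0,0.003,0],[0,0,0.003,0],[0,0,0.002,0],[0,0,0.001,0],[0,0,0,0]]'
```

```text
clock: 8.52
eef_pos: [0.5838, -0.0348, 0.0814]
tool_rot: [-0.176, 0.984, -0.0, 0.0]
ft_force: [-3.7, 1.2, 5.2]
finger_gap: 0.612
finger_force: 76.3
```

Seat contact at the expected height. Releasing and retreating upward.

```bash
python3 -m jog '[[0,0,0,0],[0,0,0,0],[0,0,0,0],[0,0,0,0],[0,0,0,0]]' 0; python3 -m jog '[[0,0,-0.015,0],[0,0,-0.03,0],[0,0,-0.04,0],[0,0,-0.04,0],[0,0,-0.03,0]]'; python3 -m jog '[[-0.03,0,0,0],[-0.04,0,0,0],[0,0,0,0],[0,0,0,0]]'
python3 m.py w5; python3 - <<'E'
from h import *
p=np.load("wrist.npz")["w"].reshape(-1,3);q=p[np.hypot(p[:,0]-.583,p[:,1]+.035)<.056]
for lo,hi in((.05,.066),(.085,.099)):
    t=q[(q[:,2]>lo)&(q[:,2]<hi)];c=t[:,:2].mean(0)
    print(len(t),cv2.minEnclosingCircle((t[:,:2]*1000).astype(np.float32)),np.median(t[:,2]),np.linalg.lstsq(np.c_[t[:,:2]-c,np.ones(len(t))],t[:,2],rcond=None)[0])
E
```

```text
clock: 9.15
eef_pos: [0.5839, -0.0348, 0.0809]
tool_rot: [-0.176, 0.984, 0.0, 0.0]
ft_force: [0.6, -0.5, -0.1]
finger_gap: 0.998
finger_force: 0.0
clock: 9.78
eef_pos: [0.5839, -0.0348, 0.2388]
tool_rot: [-0.176, 0.984, -0.0, 0.001]
ft_force: [0.4, -0.3, -0.4]
finger_gap: 1.002
finger_force: 0.0
clock: 10.28
eef_pos: [0.6492, -0.0107, 0.2364]
tool_rot: [-0.176, 0.984, -0.0, 0.0]
ft_force: [0.5, 1.1, -0.4]
finger_gap: 1.001
finger_force: 0.0
10.275 [ 0.6492 -0.0107  0.2364] [-1.758e-01  9.844e-01 -1.000e-04  0.000e+00]
6499 ((582.4686279296875, -34.515663146972656), 50.76130294799805) 0.05744370077760247 [-0.00165382  0.00030149  0.0576327 ]
2322 ((582.1782836914062, -35.061187744140625), 29.192895889282227) 0.09151375602457013 [0.00413364 0.00142435 0.0915923 ]
```

View pics/w5.png

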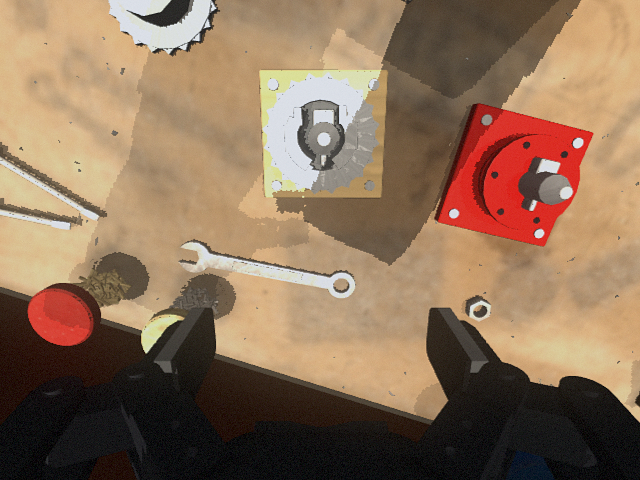

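The sprocket sits flat and centred on the hub at (323,135). Its disc top is at 57.5 mm and boss top at 91.6 mm, against 58 and 92 mm for home. The wide key is in the wide slot and the narrow key in the narrow one, and the idler hasn't been touched. Handing in.

```bash
python3 -c "
from workcell import r
print(r.finish_job())"
```

```text
the job is handed in; nothing more can be done
None
```

The slotted sprocket is fully home on the grey hub, wide slot over wide key, released and with the arm clear. The idler was left where it lay, and the job was handed in at about 10.3 s of the 35 s allowed.

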